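# Snap the missing foot onto an upturned pot stand

## Task

The round wooden pot stand lies upside down; one of its three studs has lost its foot. Pick up the loose foot that matches the two fitted ones (the narrower of the two loose feet), set it upright over the bare stud and press it straight down through the click until it sits fully home, leaving everything else where it is. The job finishes while holding: at the end the gripper is still on the foot and still pushing it down firmly, so do not let go and do not ease off.

Things in the scene. Friction and masses are not known exactly. Their poses are not given: they have to be found in the camera images.
- pot_stand: Loose round pot stand of light wood, 0.8 kg, lying upside down on the worktop: a disc 180 mm wide, 16 mm thick. Origin at the centre of its lower face, z up. On top, 58 mm from the centre and 120 degrees apart, are three studs; the one along the stand's own +x is bare, the other two wear black feet (40 mm wide, fixed, tops 48 mm above the worktop).
- stud_base (a point): On the bare stud's axis, level with the 36 mm wide, 2 mm high steel shoulder round its root, 18 mm above the worktop; z up. A foot fully home rests its mouth on this shoulder, so the mouth centre is at this point.
- stud_top (a point): Top of the bare steel stud, on its axis, 20 mm above stud_base. Stud 18 mm wide, top edge bevelled to 11 mm. Four sloped spring catches stick out 3.7 mm from its side. A foot meets them with its mouth about 12 mm above stud_base; pushing on takes about 10 N, the force drops about 7 mm above it, and only in the last 3 mm before the shoulder do the catches spring out over the foot's lip.
- foot: The loose black plastic foot to be fitted, 40 mm wide, 30 mm tall, 40 g, standing mouth down on the worktop. Round, hollow below: an inner lip 4 mm high leaves a mouth 20.4 mm wide; above the lip it is 28 mm wide inside; the inside is 24 mm deep. Outer wall plain and upright, can be gripped across any diameter. Origin at the centre of its mouth rim (underside); z up to its closed top.
- foot_mouth (a point): Centre of the mouth (underside) of the foot; same point and axes as the foot's origin.
- wide_foot: Another loose black foot, from a larger stand: 58 mm wide, 30 mm tall, standing on the worktop. Does not fit; leave it. Origin at the centre of its underside.
- tin: Low round food tin, 86 mm wide, 40 mm tall, standing on the worktop; leave it. Origin at the centre of its underside.
- spice_jar: Small glass spice jar with a black cap, 44 mm wide, 105 mm tall, standing on the worktop; leave it. Origin at the centre of its underside.
- teaspoon: Metal teaspoon lying on the worktop, 130 x 26 x 11 mm; leave it. Origin at the centre of its underside, long side along its x.
There are look-alikes about, which are no part of the job. Leave any green or red look-alike of the foot alone.

How it is judged:
By the outcome, as a careful person would: the job done as asked, in the order asked, and still so for the second after the job is handed in, while the arm keeps its last pose, push and grip.
It also fails if it takes over 48 s, if anything falls off the work surface, if the arm or the gripper's body presses on something with over 40 N, if the wrist force passes 120 N, or if a joint passes its speed limit or range.

## Robot

A 7-joint arm with a two-finger parallel gripper is mounted at the origin on a cart in front of the work surface, level with it; the furniture and walls round the work are solid. World frame = base frame: x ahead of the robot, y to its left, z up, the work surface at z = 0. Lengths are in m, angles in rad, forces in N, time in s.
With the tool pointing down it reaches from about 0.4 to 0.85 m from the base axis. Payload 10.4 kg.
Tool frame: the origin (TCP) lies at the very end of the fingers, on their centre line; the grasp point (between the pads) lies 19 mm behind it (grasp_offset is the distance from the TCP to the grasp point, in m); z points along the fingers, y is the line along which they close (so a half turn about z gives the same grasp; the last joint's range is limited). The gripper opens to 85 mm and grips with 20 to 120 N. Pads are 22 mm wide; open, the fingers measure 114 mm over their backs; the gripper's body (76 mm by 85 mm) begins 54 mm behind the grasp point. The pads swing forward as they close: fully open they stand 13 mm farther back than shut.
Start: joints at [1.184, 0.332, -0.065, 1.46, 0.022, 1.35, -0.088], TCP at [0.222, -0.584, 0.231] pointing down, gripper open.
Joint ranges: [-2.6, 2.6], [-0.5, 2.12], [-1.47, 1.34], [0.16, 2.42], [-1.27, 4.41], [0.06, 2.06], [-2.6, 2.6]. Speed limits (rad/s): [2.22, 2.22, 2.79, 2.79, 3.14, 3.14, 3.14].

## Interface

Orientations are given as a unit quaternion [x, y, z, w].
In Python, from workcell import * gives the robot as it stands.
- The arm moves only by the tool jog_arm, never from a script. Its argument "plan" is a list of rows, each a list of 3 entries, a list of its own where there are three numbers: the turn, a rotation vector about the tool's x, y, z in rad, then the shift along the tool's x, y, z in m, then the finger opening in m, from 0 to 0.0854. A call has 1 to 8 rows; each row is the pose to reach, as a shift and turn from the pose commanded when the call began, along the tool's axes at that moment; what a row does not reach only later rows make up. A row lasts 1/12 s, in which the tool goes at most 41.7 mm and 7.16 degrees, less where a joint would pass 70% of its speed; a pose out of reach is approached as far as the arm can. A call with a gripper value outside its range is refused whole. The fingers move at their own pace and stop on an object; "force" is the grip in N (left out, the last holds). Time passes only in rows, so rows that repeat a pose let the fingers close. It gives the time, the measured TCP pose, the force, the opening and the grip force at its end, in the units of the state.
- get_obs(): the state, without advancing time (a new reading comes with each control period).
- camera(name): name is "side" or "top"; returns a dict with "img" (400x640x3 uint8, red, green, blue), "mtx" (3x3 intrinsics, pixels), "extrinsics" (4x4, takes a point from camera to world coordinates). Camera axes: x right, y down, z forward; pixel columns grow to the right and rows downward; lengths in m; the calibration is good to about 2 mm. A picture is of the moment at which its call begins. There is no depth.
- hand_in(): hands the job in; it is judged then, once.
The state is a dict: "clock": time; "joint_pos": joint angles; "joint_velocities": joint speeds; "tau": joint torques, N m; "position": TCP position; "ee_rot": TCP orientation; "ft_force": force on the tool from outside, world axes, zero at the start; "torque": the same for the moment, N m; "grip_width": opening from 0.0 (shut) to 1.0 (fully open); "grasp_force": force on a finger pad.
Only numpy, scipy, OpenCV 4.12 (cv2) and the standard library are available. Lean on these libraries where they do the work, as an engineer would, in place of code of your own. Each camera call takes 0.05 s, during which the arm holds its last target. There are 200 camera calls.

## Working session

There is one attempt and no reset: what is moved stays moved. The work goes in short steps, Python scripts to look and compute and a tool call to move; the robot and the scene stay as the last step left them, time stands still between calls to the robot, and variables do not carry over. Pictures are saved under pics/ and viewed, at most 10 in all, crops included, and the job is handed in when it is done.

Besides the shell and the picture viewer there is one more tool, called after ">>>" as a command line: name --argument value ..., lists and objects as JSON in quotes. jog_arm: Moves the arm, as the interface text tells. Its arguments: {"type":"object","properties":{"plan":{"type":"array"},"force":{"type":"number"}},"required":["plan"]}

```bash
mkdir -p pics; ls
python3 - <<'E'
from workcell import *
import cv2
o=get_obs();print({k:o[k] for k in ("clock","position","ee_rot","ft_force","grip_width")})
for n in("side","top"):
    c=camera(n);cv2.imwrite(f"pics/{n}0.png",c["img"][:,:,::-1]);print(n,c["mtx"],c["extrinsics"])
E
```

```text
pics
{'clock': 0.0, 'position': array([ 0.22226362, -0.58372282,  0.23047999]), 'ee_rot': array([ 9.83497750e-01,  1.80918841e-01, -1.57623752e-04, -7.24269621e-04]), 'ft_force': array([-0.12351744, -0.33065336, -0.86346502]), 'grip_width': 1.001578020081315}
side [[506.44710418   0.         319.68754457]
 [  0.         506.44710418 196.97770926]
 [  0.           0.           1.        ]] [[ 0.997364   -0.00718336  0.07220418  0.40457318]
 [-0.06723271 -0.4657548   0.88235607 -1.16968486]
 [ 0.02729116 -0.88488466 -0.46501003  0.70864422]
 [ 0.          0.          0.          1.        ]]
top [[395.01751429   0.         324.35032187]
 [  0.         395.01751429 195.07536394]
 [  0.           0.           1.        ]] [[-0.0255923  -0.99823472  0.05359547  0.44837759]
 [-0.99919067  0.02720748  0.02962688  0.00892051]
 [-0.03103278 -0.05279387 -0.99812313  1.0895245 ]
 [ 0.          0.          0.          1.        ]]
```

View pics/top0.png

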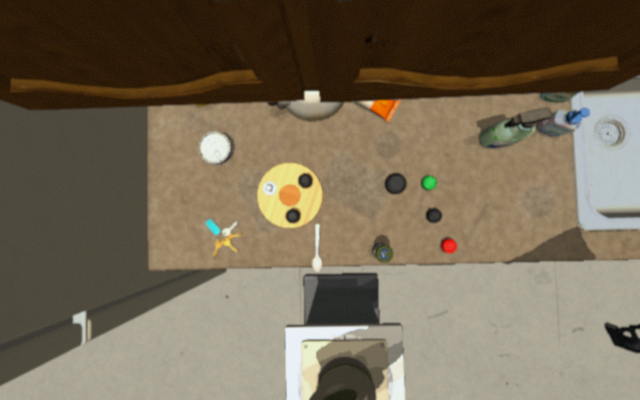

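View pics/side0.png

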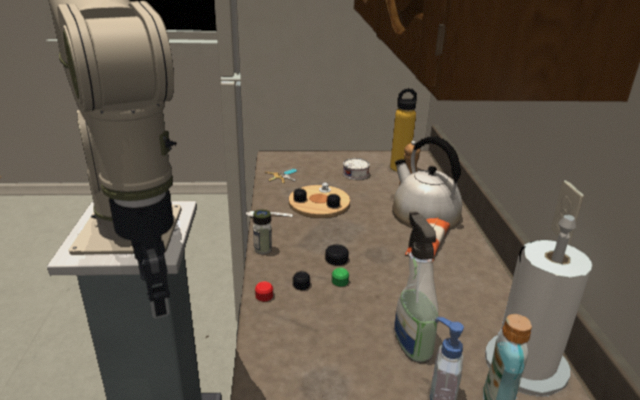

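The top view shows these candidates: black at (434,215), larger black at (396,183), green at (429,183), red at (449,246) and the jar cap at (383,252). I choose the small black one at (434,215). The bare stud is at about (270,188).

```bash
cat > h.py <<'E'
import numpy as np, cv2
def ray(c,u,v,z):
    d=c["extrinsics"][:3,:3]@np.linalg.inv(c["mtx"])@[u,v,1]; o=c["extrinsics"][:3,3]
    return o+d*(z-o[2])/d[2]
def proj(c,p):
    q=np.linalg.inv(c["extrinsics"])@np.r_[p,1]; q=c["mtx"]@q[:3]; return q[:2]/q[2]
def dark(c,u,v,r=14,t=45):
    "centroid and area of the dark blob nearest (u,v)"
    m=np.zeros(c["img"].shape[:2],np.uint8)
    s=np.s_[int(v)-r:int(v)+r,int(u)-r:int(u)+r]; m[s]=(c["img"].max(2)[s]<t)
    n,l,st,ce=cv2.connectedComponentsWithStats(m); i=1+np.argmax(st[1:,4]); return ce[i],st[i]
def save(c,n,x,y,w,h,k):
    cv2.imwrite("pics/"+n,cv2.resize(c["img"][y:y+h,x:x+w,::-1],None,fx=k,fy=k,interpolation=cv2.INTER_CUBIC))
E
python3 - <<'E'
from workcell import *
from h import *
c=camera("top"); s=camera("side")
for n,u,v,z in(("foot",434,215,.03),("wide",396,183,.03),("feetA",305,181,.048),("feetB",293,215,.048)):
    p,st=dark(c,u,v); print(n,p,st,ray(c,*p,z))
print("stud",ray(c,270,188,.038))
for u,v in((302,281),(337,255),):
    p,st=dark(s,u,v,18); print(p,st,ray(s,*p,.018))
for u,v in((300,195),(333,201)):
    p,st=dark(s,u,v,12); print(p,st,ray(s,*p,.036))
a=c["img"][155:265,240:470,::-1]; b=s["img"][165:305,230:370,::-1]
A=cv2.resize(a,None,fx=3.4,fy=3.4,interpolation=2); 
cv2.imwrite("pics/c1.png",A)
E
```

```text
foot [429.95652174 213.43478261] [427 209  10  12  46] [ 0.44875361 -0.2391778   0.03      ]
wide [389.74137931 181.5       ] [386 174  13  19  58] [ 0.53689445 -0.13572198  0.03      ]
feetA [309.5   179.375] [308 176   3   7   8] [0.54703127 0.07813068 0.048     ]
feetB [296.61111111 214.16666667] [293 211   6   9  18] [0.45583329 0.11438536 0.048     ]
stud [0.52780165 0.18537472 0.038     ]
[301.24081633 281.00408163] [293 273  17  17 245] [ 0.44366259 -0.25960126  0.018     ]
[336.60540541 255.08648649] [326 246  22  19 370] [ 0.53241033 -0.16030283  0.018     ]
[299.87179487 195.35042735] [295 190  11  12 117] [0.45278651 0.11754155 0.036     ]
[333.08333333 200.875     ] [328 195  11  13 120] [0.54525618 0.08250699 0.036     ]
```

View pics/c1.png

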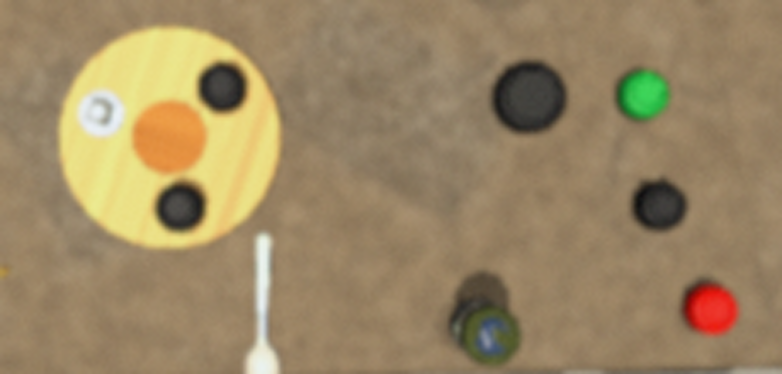

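Crop shows the small black foot at (659,205) about 41 mm across, the wide one at (529,97) about 57 mm, and the bare steel stud at (101,113). The choice is confirmed. Next I'll measure these more accurately.

Run:
```python
from workcell import *
from h import *
c=camera("top"); s=camera("side")
for n,u,v,z in(("foot",434,215,.015),("wide",396,183,.015),("feetA",305,181,.033),("feetB",293,215,.033)):
    for t in (65,80):
        p,st=dark(c,u,v,14,t); print(n,t,p.round(1),st,ray(c,*p,z).round(4))
# disc by yellow hue
for n,k in(("top",c),("side",s)):
    hsv=cv2.cvtColor(k["img"],cv2.COLOR_RGB2HSV); m=cv2.inRange(hsv,(8,90,120),(32,255,255))
    r=np.zeros_like(m); b=np.s_[155:235,250:330] if n=="top" else np.s_[175:220,282:358]; r[b]=m[b]
    h=cv2.convexHull(cv2.findNonZero(r)); e=cv2.fitEllipse(h); print(n,e,ray(k,*e[0],.016 if n=="top" else .012))
    # stud: pale low-saturation pixels inside
    w=np.zeros_like(m); b=np.s_[178:198,260:281] if n=="top" else np.s_[180:196,316:334]; w[b]=cv2.inRange(hsv,(0,0,110),(180,70,255))[b]
    q=cv2.findNonZero(w).reshape(-1,2); print("stud",len(q),q.mean(0),np.ptp(q,axis=0),ray(k,*q.mean(0),.02 if n=="top" else .026))
a=cv2.resize(s["img"][165:220,270:370,::-1],None,fx=7,fy=7,interpolation=2);cv2.imwrite("pics/c2.png",a)
```

```text
foot 65 [433.  214.9] [426 209  15  13 153] [ 0.4445 -0.2508  0.015 ]
foot 80 [433.2 215. ] [426 208  16  15 172] [ 0.4444 -0.2512  0.015 ]
wide 65 [394.7 183.4] [385 174  21  19 225] [ 0.5327 -0.151   0.015 ]
wide 80 [395.  183.2] [385 173  21  21 346] [ 0.5332 -0.1517  0.015 ]
feetA 65 [305.  180.6] [299 175  12  12  90] [0.5456 0.0913 0.033 ]
feetA 80 [305.  180.2] [299 174  13  13 129] [0.5465 0.0912 0.033 ]
feetB 65 [293.  215.3] [287 210  12  12  83] [0.453  0.1256 0.033 ]
feetB 80 [292.8 215.4] [287 210  13  12 125] [0.4528 0.1261 0.033 ]
top ((288.9756774902344, 196.24461364746094), (83.63350677490234, 168.72195434570312), 179.80044555664062) [0.50545882 0.13744904 0.016     ]
stud 165 [269.38181818 187.88484848] [13 14] [0.52952305 0.19008273 0.02      ]
side ((311.59564208984375, 195.464111328125), (34.49099349975586, 76.11614227294922), 102.25479888916016) [0.48930518 0.16221742 0.012     ]
stud 148 [324.85810811 184.75      ] [17 12] [0.53168972 0.20512124 0.026     ]
```

View pics/c2.png

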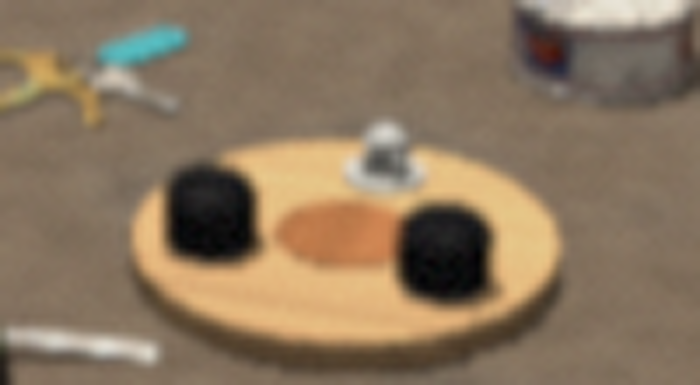

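The oblique view shows the stud upright between the two fitted feet at about (385,160). Top-view estimates are the foot at (0.4445,-0.251) and the stud at (0.5296,0.190), which agrees with the fitted feet's geometry. The gripper yaw suits both places, so I'll go above the foot.

>>> jog_arm --plan '[[[0,0,0],[0.02,-0.014,0.005],0.0854],[[0,0,0],[0.05,-0.036,0.015],0.0854],[[0,0,0],[0.08,-0.057,0.025],0.0854],[[0,0,0],[0.11,-0.078,0.035],0.0854],[[0,0,0],[0.14,-0.1,0.045],0.0854],[[0,0,0],[0.17,-0.121,0.055],0.0854],[[0,0,0],[0.2,-0.142,0.065],0.0854],[[0,0,0],[0.22,-0.157,0.07],0.0854]]'

```text
clock: 0.97
position: [0.3738, -0.3556, 0.1603]
ee_rot: [0.983, 0.182, 0.0, -0.001]
ft_force: [0.7, 0.6, 0.2]
grip_width: 0.997
grasp_force: 0.0
```

>>> jog_arm --plan '[[[0,0,0],[0.02,-0.014,0.005],0.0854],[[0,0,0],[0.05,-0.036,0.014],0.0854],[[0,0,0],[0.08,-0.057,0.024],0.0854],[[0,0,0],[0.1,-0.071,0.028],0.0854],[[0,0,0],[0.106,-0.075,0.03],0.0854],[[0,0,0],[0.106,-0.075,0.03],0.0854],[[0,0,0],[0.106,-0.075,0.03],0.0854],[[0,0,0],[0.106,-0.075,0.03],0.0854]]'

```text
clock: 1.63
position: [0.4438, -0.253, 0.1316]
ee_rot: [0.984, 0.18, -0.0, 0.0]
ft_force: [0.4, -0.5, -0.2]
grip_width: 0.998
grasp_force: 0.0
```

```bash
cat > st.py <<'E'
from workcell import *
from h import *
from scipy.spatial.transform import Rotation as R
import sys
o=get_obs(); r=R.from_quat(o["ee_rot"])
t=np.array([float(x) for x in sys.argv[1:4]])
print("t",o["clock"],"pos",o["position"].round(4),"tilt z",r.as_matrix()[:,2].round(4),"x",r.as_matrix()[:,0].round(3))
print("to go, tool axes",r.inv().apply(t-o["position"]).round(4),"F",o["ft_force"].round(1),"grip",round(o["grip_width"]*.0854,4),o["grasp_force"],"j",o["joint_pos"].round(2))
E
python3 st.py .4445 -.251 .004
python3 - <<'E'
from workcell import *
from h import *
c=camera("side"); save(c,"s2.png",200,180,200,150,4)
E
```

```text
t 1.6333 pos [ 0.4438 -0.253   0.1316] tilt z [ 0.e+00 -8.e-04 -1.e+00] x [ 0.935  0.354 -0.   ]
to go, tool axes [ 0.0014 -0.0017  0.1276] F [ 0.4 -0.5 -0.2] grip 0.0852 0.0 j [ 0.74  0.19 -0.34  1.87  0.07  1.1  -0.84]
```

View pics/s2.png

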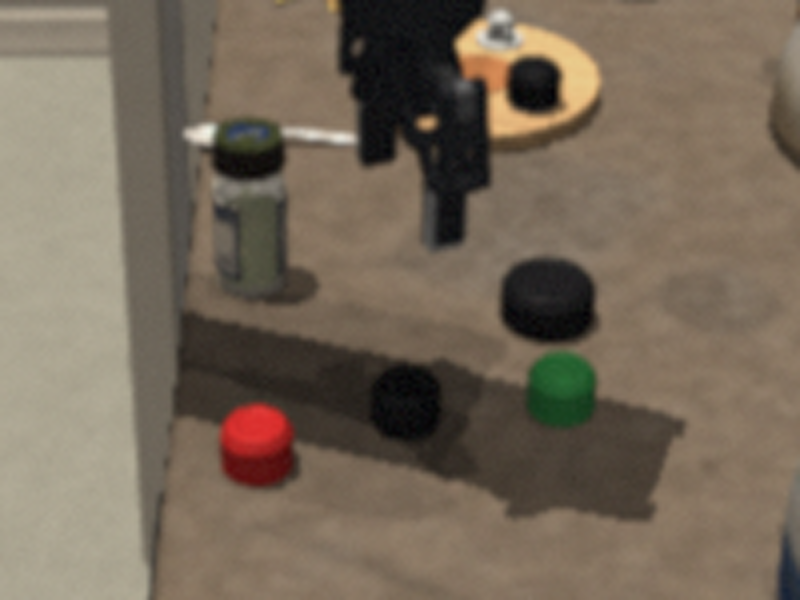

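The gripper hangs above the narrow foot, which is at (407,400) in the crop, and the fingers straddle it. I'll go down and grip.

>>> jog_arm --plan '[[[0,0,0],[0.001,-0.001,0.015],0.0854],[[0,0,0],[0.001,-0.002,0.04],0.0854],[[0,0,0],[0.001,-0.002,0.065],0.0854],[[0,0,0],[0.001,-0.002,0.09],0.0854],[[0,0,0],[0.001,-0.002,0.11],0.0854],[[0,0,0],[0.001,-0.002,0.12],0.0854],[[0,0,0],[0.001,-0.002,0.126],0.0854],[[0,0,0],[0.001,-0.002,0.128],0.0854]]'

```text
clock: 2.35
position: [0.4444, -0.2497, 0.0031]
ee_rot: [0.984, 0.18, -0.0, -0.0]
ft_force: [0.9, -0.2, -0.0]
grip_width: 1.002
grasp_force: 0.0
```

```bash
python3 st.py .4445 -.251 .004
python3 - <<'E'
from workcell import *
from h import *
c=camera("side"); save(c,"s3.png",230,210,140,100,5)
E
```

```text
t 2.35 pos [ 0.4444 -0.2497  0.0031] tilt z [-4.e-04  0.e+00 -1.e+00] x [ 0.935  0.355 -0.   ]
to go, tool axes [-0.0004  0.0012 -0.0009] F [ 0.9 -0.2 -0. ] grip 0.0856 0.0 j [ 0.71  0.36 -0.32  1.97  0.15  0.84 -0.91]
```

View pics/s3.png

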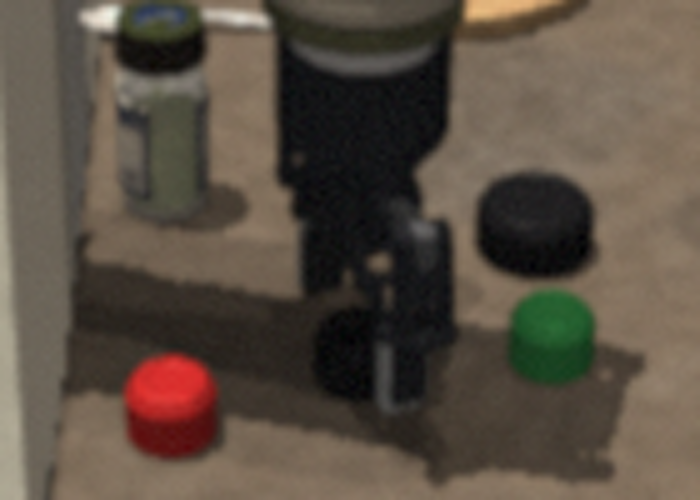

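The foot, around (350,350), stands between the fingers; the near finger is at (400,375). I'll close the gripper.

>>> jog_arm --plan '[[[0,0,0],[0,0.001,0],0.06],[[0,0,0],[0,0.001,0],0.05],[[0,0,0],[0,0.001,0],0.043],[[0,0,0],[0,0.001,0],0.036],[[0,0,0],[0,0.001,0],0.03],[[0,0,0],[0,0.001,0],0.02],[[0,0,0],[0,0.001,0],0.02],[[0,0,0],[0,0.001,0],0.02]]' --force 80

```text
clock: 3.07
position: [0.4457, -0.2504, 0.0045]
ee_rot: [0.984, 0.181, 0.0, 0.001]
ft_force: [-1.9, 0.7, 9.5]
grip_width: 0.445
grasp_force: 80.0
```

>>> jog_arm --plan '[[[0,0,0],[0,0,0],0.02],[[0,0,0],[0,0,0],0.02],[[0,0,0],[0,0,0],0.02],[[0,0,0],[0,0,0],0.02]]'

```text
clock: 3.4
position: [0.4457, -0.2504, 0.0045]
ee_rot: [0.984, 0.181, 0.0, 0.001]
ft_force: [-2.5, 0.6, 9.4]
grip_width: 0.447
grasp_force: 80.0
```

Gripped at 38 mm opening and 80 N. Next I'll lift, then carry to above the stud.

>>> jog_arm --plan '[[[0,0,0],[0,0,-0.005],0.02],[[0,0,0],[0,0,-0.02],0.02],[[0,0,0],[0,0,-0.045],0.02],[[0,0,0],[0,0,-0.07],0.02],[[0,0,0],[0,0,-0.095],0.02],[[0,0,0],[0,0,-0.11],0.02],[[0,0,0],[0,0,-0.12],0.02],[[0,0,0],[0,0,-0.12],0.02]]'

```text
clock: 4.07
position: [0.4461, -0.2505, 0.1255]
ee_rot: [0.984, 0.181, 0.001, 0.001]
ft_force: [-0.1, -0.6, -1.2]
grip_width: 0.446
grasp_force: 80.2
```

```bash
python3 st.py .5296 .190 .12
```

```text
t 4.0667 pos [ 0.4461 -0.2505  0.1255] tilt z [ 0.0031 -0.002  -1.    ] x [0.935 0.356 0.002]
to go, tool axes [ 0.2347 -0.382   0.0049] F [-0.1 -0.6 -1.2] grip 0.0381 80.23391269147396 j [ 0.74  0.19 -0.35  1.87  0.08  1.08 -0.84]
```

>>> jog_arm --plan '[[[0,0,0],[0.008,-0.013,0],0.02],[[0,0,0],[0.022,-0.036,0],0.02],[[0,0,0],[0.038,-0.062,0],0.02],[[0,0,0],[0.054,-0.088,0],0.02],[[0,0,0],[0.07,-0.114,0],0.02],[[0,0,0],[0.086,-0.14,0],0.02],[[0,0,0],[0.102,-0.166,0],0.02],[[0,0,0],[0.11,-0.179,0],0.02]]'

```text
clock: 4.73
position: [0.4839, -0.0395, 0.1223]
ee_rot: [0.983, 0.183, -0.0, -0.001]
ft_force: [0.4, -0.3, -0.5]
grip_width: 0.445
grasp_force: 80.3
```

>>> jog_arm --plan '[[[0,0,0],[0.008,-0.013,0],0.02],[[0,0,0],[0.022,-0.036,0],0.02],[[0,0,0],[0.038,-0.062,0],0.02],[[0,0,0],[0.054,-0.088,0],0.02],[[0,0,0],[0.07,-0.114,0],0.02],[[0,0,0],[0.086,-0.14,0],0.02],[[0,0,0],[0.102,-0.166,0],0.02],[[0,0,0],[0.112,-0.182,0],0.02]]'

```text
clock: 5.4
position: [0.5233, 0.1698, 0.1221]
ee_rot: [0.983, 0.182, -0.001, -0.001]
ft_force: [0.1, -0.7, 0.3]
grip_width: 0.449
grasp_force: 80.3
```

>>> jog_arm --plan '[[[0,0,0],[0.008,-0.013,0],0.02],[[0,0,0],[0.013,-0.021,0.01],0.02],[[0,0,0],[0.013,-0.021,0.025],0.02],[[0,0,0],[0.013,-0.021,0.035],0.02],[[0,0,0],[0.013,-0.021,0.035],0.02],[[0,0,0],[0.013,-0.021,0.035],0.02],[[0,0,0],[0.013,-0.021,0.035],0.02]]'

```text
clock: 5.98
position: [0.529, 0.19, 0.0884]
ee_rot: [0.984, 0.18, 0.0, 0.0]
ft_force: [0.3, 0.3, -0.1]
grip_width: 0.448
grasp_force: 80.2
```

```bash
python3 st.py .5296 .190 .05
python3 - <<'E'
from workcell import *
from h import *
c=camera("side"); save(c,"s4.png",280,130,100,75,8)
E
```

```text
t 5.9833 pos [0.529  0.19   0.0884] tilt z [ 1.e-04 -2.e-04 -1.e+00] x [ 0.935  0.355 -0.   ]
to go, tool axes [0.0006 0.0002 0.0384] F [ 0.3  0.3 -0.1] grip 0.0383 80.23029469884932 j [ 0.1   0.39 -0.63  1.77  0.26  1.07 -1.83]
```

View pics/s4.png

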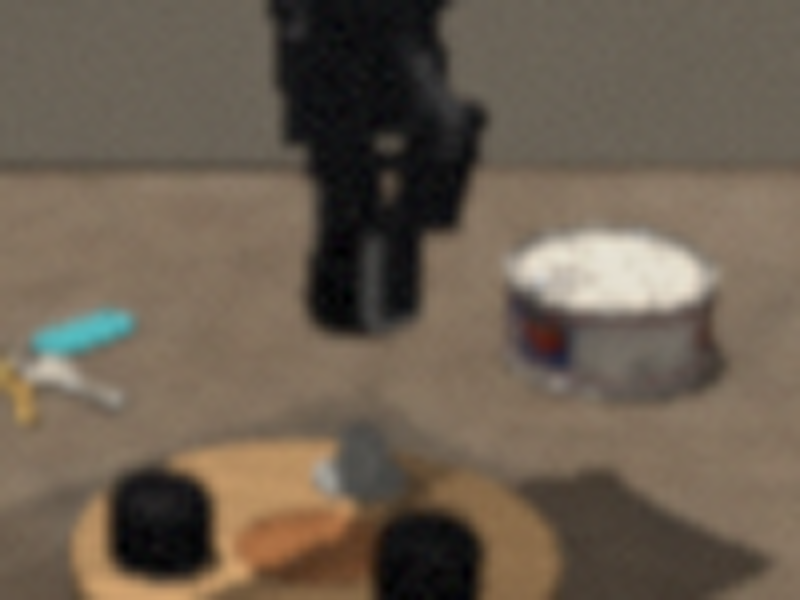

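The foot hangs upright, spanning crop x 310–415 with its mouth near (363,315). The stud is below it near (363,460), so the two line up sideways. A quick numeric check follows.

Run:
```python
from workcell import *
from h import *
c=camera("side"); p=get_obs()["position"]
print("foot expected",proj(c,p+[-.0012,-.0006,.0105]),"stud expected",proj(c,[.5296,.19,.03]))
g=c["img"].max(2)[155:172,308:342].astype(int)
print([ (308+np.where(r<55)[0][[0,-1]]) if (r<55).any() else 0 for r in g])
```

```text
foot expected [324.83756732 164.72820328] stud expected [324.59176369 185.79575705]
[array([320, 337]), array([320, 336]), array([320, 336]), array([320, 335]), array([320, 332]), array([320, 331]), array([320, 331]), array([319, 331]), array([319, 331]), array([319, 331]), array([319, 331]), array([319, 331]), array([319, 331]), array([319, 331]), array([319, 330]), array([321, 325]), array([324, 325])]
```

They are aligned to within half a millimetre sideways. I'll descend to just above the stud, then continue in small steps.

>>> jog_arm --plan '[[[0,0,0],[0.001,0,0.008],0.02],[[0,0,0],[0.001,0,0.02],0.02],[[0,0,0],[0.001,0,0.03],0.02],[[0,0,0],[0.001,0,0.038],0.02],[[0,0,0],[0.001,0,0.042],0.02],[[0,0,0],[0.001,0,0.043],0.02],[[0,0,0],[0.001,0,0.043],0.02]]' --force 110

```text
clock: 6.67
position: [0.5295, 0.191, 0.0448]
ee_rot: [0.983, 0.181, -0.0, -0.0]
ft_force: [-0.2, 0.3, -0.3]
grip_width: 0.44
grasp_force: 110.1
```

>>> jog_arm --plan '[[[0,0,0],[0,0,0.002],0.02],[[0,0,0],[0,0,0.004],0.02],[[0,0,0],[0,0,0.006],0.02],[[0,0,0],[0,0,0.006],0.02],[[0,0,0],[0,0,0.006],0.02]]'

```text
clock: 7.08
position: [0.5299, 0.191, 0.0395]
ee_rot: [0.984, 0.181, 0.0, 0.0]
ft_force: [0.4, 0.5, -0.5]
grip_width: 0.434
grasp_force: 110.4
```

>>> jog_arm --plan '[[[0,0,0],[0,0,0.001],0.02],[[0,0,0],[0,0,0.003],0.02],[[0,0,0],[0,0,0.004],0.02],[[0,0,0],[0,0,0.004],0.02],[[0,0,0],[0,0,0.004],0.02]]'

```text
clock: 7.5
position: [0.5306, 0.1913, 0.0356]
ee_rot: [0.984, 0.181, 0.001, -0.0]
ft_force: [6.2, 1.6, 0.1]
grip_width: 0.435
grasp_force: 110.5
```

Run:
```python
from workcell import *
from h import *
o=get_obs();print(o["position"],o["ft_force"],o["torque"],o["grip_width"])
c=camera("side"); save(c,"s5.png",280,140,100,75,8)
```

```text
[0.53060538 0.19128672 0.03560767] [6.22337147 1.55243819 0.13715835] [ 0.42368701 -1.14286768  0.09767802] 0.43499711109468553
```

View pics/s5.png

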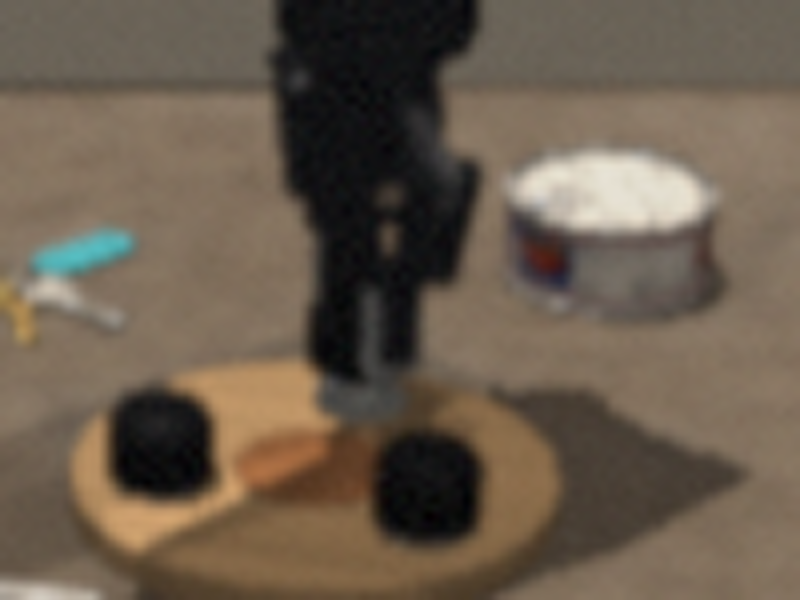

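The foot is over the stud: its mouth, near (362,370), hides the stud top and only the shoulder shows below. The stud pushes the foot +x with 6 N, so I'll shift it about 1 mm that way.

>>> jog_arm --plan '[[[0,0,0],[0.0008,0.0002,0],0.02],[[0,0,0],[0.0012,0.0003,0],0.02],[[0,0,0],[0.0012,0.0003,0],0.02],[[0,0,0],[0.0012,0.0003,0],0.02]]'

```text
clock: 7.88
position: [0.5309, 0.1912, 0.0353]
ee_rot: [0.983, 0.181, -0.0, -0.0]
ft_force: [1.9, 1.8, 1.7]
grip_width: 0.439
grasp_force: 110.6
```

>>> jog_arm --plan '[[[0,0,0],[0.0003,-0.0001,0.001],0.02],[[0,0,0],[0.0003,-0.0001,0.002],0.02],[[0,0,0],[0.0003,-0.0001,0.003],0.02],[[0,0,0],[0.0003,-0.0001,0.004],0.02],[[0,0,0],[0.0003,-0.0001,0.004],0.02]]'

```text
clock: 8.3
position: [0.5318, 0.1916, 0.0319]
ee_rot: [0.984, 0.181, 0.001, 0.0]
ft_force: [3.3, 0.5, 6.1]
grip_width: 0.437
grasp_force: 111.3
```

>>> jog_arm --plan '[[[0,0,0],[0,0,0.001],0.02],[[0,0,0],[0,0,0.002],0.02],[[0,0,0],[0,0,0.003],0.02],[[0,0,0],[0,0,0.004],0.02],[[0,0,0],[0,0,0.004],0.02]]'

```text
clock: 8.72
position: [0.5311, 0.1912, 0.0269]
ee_rot: [0.984, 0.181, -0.0, 0.0]
ft_force: [3.4, 1.3, -2.2]
grip_width: 0.435
grasp_force: 110.4
```

The force dropped, so the lip is past the catches. I'll push on to the shoulder.

>>> jog_arm --plan '[[[0,0,0],[0.0003,0,0.001],0.02],[[0,0,0],[0.0003,0,0.002],0.02],[[0,0,0],[0.0003,0,0.003],0.02],[[0,0,0],[0.0003,0,0.004],0.02],[[0,0,0],[0.0003,0,0.005],0.02],[[0,0,0],[0.0003,0,0.005],0.02]]'

```text
clock: 9.22
position: [0.5305, 0.1909, 0.0227]
ee_rot: [0.984, 0.181, -0.001, 0.001]
ft_force: [-7.8, -2.4, 13.1]
grip_width: 0.438
grasp_force: 113.4
```

>>> jog_arm --plan '[[[0,0,0],[0,0,0.001],0.02],[[0,0,0],[0,0,0.002],0.02],[[0,0,0],[0,0,0.002],0.02],[[0,0,0],[0,0,0.002],0.02]]'

```text
clock: 9.55
position: [0.5305, 0.1909, 0.0226]
ee_rot: [0.983, 0.181, -0.001, 0.001]
ft_force: [-16.0, -7.4, 36.9]
grip_width: 0.438
grasp_force: 116.1
```

It has stopped hard at mouth height of about 18 mm with 37 N down. I'll relieve the sideways load while keeping the push.

>>> jog_arm --plan '[[[0,0,0],[-0.0007,0,0],0.02],[[0,0,0],[-0.0013,0,0],0.02],[[0,0,0],[-0.0013,0,0],0.02],[[0,0,0],[-0.0013,0,0],0.02]]'

```text
clock: 9.88
position: [0.5305, 0.1909, 0.0226]
ee_rot: [0.984, 0.181, 0.0, 0.001]
ft_force: [-10.3, -5.8, 28.9]
grip_width: 0.439
grasp_force: 115.0
```

Run:
```python
from workcell import *
from h import *
c=camera("side"); o=get_obs();print(o["clock"],o["position"],o["ft_force"],o["torque"],o["grasp_force"])
save(c,"s6.png",280,140,100,75,8)
for u,v in((300,195),(333,201)):
    p,st=dark(c,u,v,12); print(p,st)
```

```text
9.9333 [0.53052481 0.19087323 0.02261131] [-9.56605417 -3.65398142 29.15722793] [-1.09773979  2.22867523  0.05489862] 115.02788449055515
[299.4296875 195.484375 ] [294 190  12  12 128]
[332.69444444 200.40972222] [327 194  13  14 144]
```

View pics/s6.png

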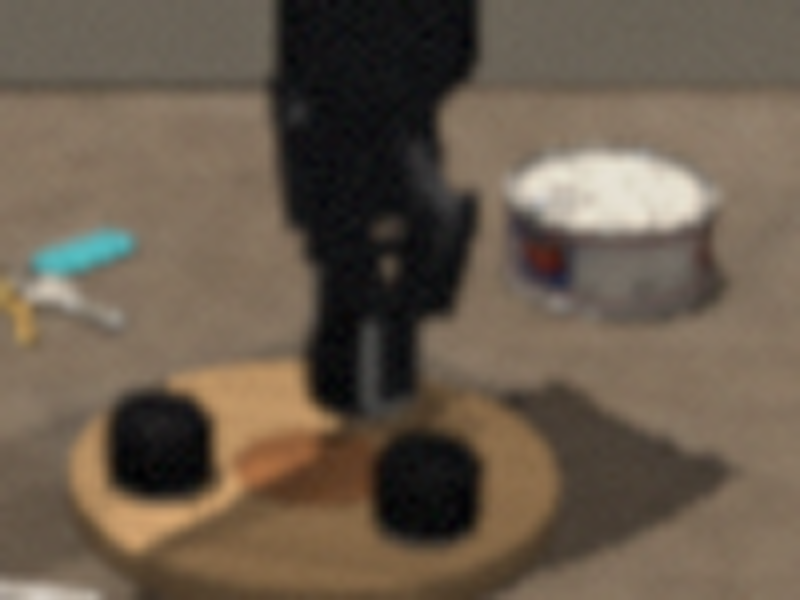

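The foot sits down on the stand with the shoulder hidden, its rim near (362,410). The stand hasn't moved by more than about 1 mm, and the push is steady at 29 N. Handing in.

```bash
python3 -c "
from workcell import *
print(hand_in())"
```

```text
the job is handed in; nothing more can be done
None
```

The narrow black foot is pressed onto the bare stud through the click and sits on the shoulder; I handed the job in at about 10 s with the gripper still holding it (about 115 N) and pushing down at about 29 N; hand-in returned no verdict.

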